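Set a reagent bottle on the stirrer and click its start switch on

ROBOT

A 7-joint arm with a two-finger parallel gripper is mounted at the origin on the work surface. World frame = base frame: x ahead of the robot, y to its left, z up, the work surface at z = 0. Lengths are in m, angles in rad, forces in N, time in s.
With the tool pointing down it reaches from about 0.4 to 0.85 m from the base axis. Payload 10.4 kg.
Tool frame: the origin (TCP) lies at the very end of the fingers, on their centre line; the grasp point (between the pads) lies 19 mm behind it (manip.tcp_to_grasp is the z of the grasp point in the tool frame, in m); z points along the fingers, x is the direction in which the jaws open and shut, and the axes are right-handed (so a half turn about z gives the same grasp; the last joint's range is limited). The gripper opens to 85 mm and grips with 20 to 120 N. Pads are 22 mm wide; open, the fingers measure 114 mm over their backs; the gripper's body (76 mm by 85 mm) begins 54 mm behind the grasp point. The pads swing forward as they close: fully open they stand 13 mm farther back than shut.
Start: joints at [1.246, 0.332, -0.065, 1.46, 0.022, 1.35, -0.088], TCP at [0.186, -0.597, 0.231] pointing down, gripper open.
Joint ranges: [-2.6, 2.6], [-0.5, 2.12], [-1.47, 1.34], [0.16, 2.42], [-1.27, 4.41], [0.06, 2.06], [-2.6, 2.6]. Speed limits (rad/s): [2.22, 2.22, 2.79, 2.79, 3.14, 3.14, 3.14].

INTERFACE

Orientations are given as a unit quaternion [x, y, z, w].
In Python, from workcell import manip gives the robot as it stands.
- The arm moves only by the tool servo_tool, never from a script. Its argument "moves" is a list of rows, each an object with "travel": the shift along the tool's x, y, z in mm, a list of three; "dr": the turn, a rotation vector about the tool's x, y, z in degrees, a list of three. A call has 1 to 12 rows; each row shifts and turns the commanded pose from where the row before left it, along the tool's axes as they then stand; what a row does not reach is not made up. A row lasts 1/8 s, in which the tool goes at most 62.5 mm and 10.7 degrees, less where a joint would pass 70% of its speed; a pose out of reach is approached as far as the arm can. A call is refused whole if a number of a shift passes 62.5 or a number of a turn 10.7, either way. A call with a gripper value outside its range is refused whole. "claw" is the closure, from 0 (fully open) to 1 (shut), set as the call begins (left out, the last holds). The fingers move at their own pace and stop on an object; "squeeze" is the grip in N (left out, the last holds). Time passes only in rows, so rows that do not move let the fingers close. It gives the time, the measured TCP pose, the force and the opening at its end, in the units of the state.
- manip.get_obs(): the state, without advancing time (a new reading comes with each control period).
- manip.camera(name): name is "scene" or "top" or "wrist"; returns the picture (480x640x3 uint8, blue, green, red); there is no depth.
- manip.calibration(name): a dict with "intrinsics" (3x3 intrinsics, pixels), "view" (4x4, takes a point from world to camera coordinates). Camera axes: x right, y down, z forward; pixel columns grow to the right and rows downward; lengths in m; the calibration is good to about 2 mm. A picture is of the moment at which its call begins: read the wrist's pose just before it. calibration takes no time and is no camera call; for the wrist camera it gives the pose at the moment of the call.
- manip.hand_in(): hands the job in, once; it reports no verdict.
The state is a dict: "clock": time; "joint_pos": joint angles; "joint_velocities": joint speeds; "tau": joint torques, N m; "position": TCP position; "ee_rot": TCP orientation; "ft_force": force on the tool from outside, world axes, zero at the start; "torque": the same for the moment, N m; "grip_width": opening from 0.0 (shut) to 1.0 (fully open).
Only numpy, scipy, OpenCV 4.12 (cv2) and the standard library are available. Lean on these libraries where they do the work, as an engineer would, in place of code of your own. Each camera call takes 0.05 s, during which the arm holds its last target. There are 200 camera calls.

TASK

Set the amber bottle with the blue cap upright in the middle of the stirrer's round white plate; put it down, do not drop it. Then press the stirrer's green start switch until it snaps through and stays down by itself. Do not press the red heater button, and leave the bottle standing on the plate.

Things in the scene. Friction and masses are not known exactly. Their poses are not given: they have to be found in the camera images.
- amber_bottle: Loose amber glass bottle, blue cap, paper label, about 0.2 kg, 110 mm tall. Origin: centre of its underside, z up. Body 56 mm in diameter up to 60 mm, shoulder narrowing to 34 mm at 79 mm; cap 45 mm in diameter from 84 to 110 mm, good to grip from above. Two bottles of the same shape stand near it: clear with blue cap, amber with black cap; not to be used.
- stirrer: White magnetic stirrer, fixed. Origin: on the bench under the centre of its plate; z up, x from the switches towards the plate, y left. Plate: white disc 140 mm in diameter, top at z 95 mm. Rear housing 160 mm wide, x -85 to 90, 85 mm high. Front ledge x -190 to -85, 56 mm high, carries two round buttons: green start switch at x -140, y +42 mm; red heater at x -140, y -42 mm.
- start (a joint): Green start switch, 34 mm in diameter, flat top at z 77 mm in the stirrer's frame when up; collar 8 mm high. Latching snap dome; value is its travel straight down in m: 0 up (off), 0.007 fully down. Resistance 2.5 N at first, peak about 7 N near 0.002, nothing at 0.005; beyond that it snaps down and stays at 0.007 when let go (on). Let go sooner it springs back.
- heat (a joint): Red heater button, same shape and height as the start switch, to be left alone: travel down in m, 0 = up, 0.007 = fully down; a soft spring, about 2 N at the start.
Mind the look-alikes: they are no part of the job. Leave any purple look-alike of the amber_bottle alone.

How it is judged:
On the way, in this order (a step that is already met when the one before it is completed fails the run):
1. the amber bottle with the blue cap stands upright, released, within 25 mm of the middle of the stirrer's plate (horizontal distance between amber_bottle and stirrer below 0.025 m and z of amber_bottle in the frame of stirrer between 0.09 and 0.1 m and angle between amber_bottle's own z axis and vertical below 0.12 rad and contact force between the fingers and amber_bottle below 0.1 N), for 0.2 s.
2. the green start switch has snapped down (value of joint start above 0.0058 m), for 0.1 s.
At the end, for the whole second after the job is handed in: The green start switch stays down by itself (beyond 5.8 mm of its 7 mm), the red button is up, and the amber bottle with the blue cap stands at rest on the stirrer's plate, upright within 7 degrees and within 25 mm of its middle (value of joint start above 0.0058 m and value of joint heat below 0.002 m and horizontal distance between amber_bottle and stirrer below 0.025 m and z of amber_bottle in the frame of stirrer between 0.09 and 0.1 m and angle between amber_bottle's own z axis and vertical below 0.12 rad and linear speed of amber_bottle below 0.02 m/s); the robot touches nothing.
It fails at once if the red heater button is pressed (more than 2 mm) (value of joint heat above 0.002 m).
It fails at once if the bottle is let fall onto the stirrer (loose more than 15 mm above the plate) (z of amber_bottle in the frame of stirrer above 0.11 m and horizontal distance between amber_bottle and stirrer below 0.1 m and contact force between anything else and amber_bottle below 0.05 N).
It also fails if it takes over 56 s, if anything falls off the work surface, if the arm or the gripper's body presses on something with over 40 N, if the wrist force passes 120 N, or if a joint passes its speed limit or range.

## Working session

There is one attempt and no reset: what is moved stays moved. The work goes in short steps, Python scripts to look and compute and a tool call to move; the robot and the scene stay as the last step left them, time stands still between calls to the robot, and variables do not carry over. Pictures are saved under pics/ and viewed, on a budget of 10 in all, crops included, one or two more only if the job needs it, and the job is handed in when it is done.

Besides the shell and the picture viewer there is one more tool, called after "Request:" as name([rows], argument=value, ...), one row to a line, values as JSON. servo_tool: Moves the arm, as the interface text tells. Its arguments: {"type":"object","properties":{"moves":{"type":"array","items":{"type":"object","properties":{"travel":{"type":"array","items":{"type":"number"}},"dr":{"type":"array","items":{"type":"number"}}}}},"claw":{"type":"number"},"squeeze":{"type":"number"}},"required":["moves"]}

```bash
mkdir -p pics
python3 - <<'E'
from workcell import manip
import cv2,numpy as np
o=manip.get_obs();print(o['clock'],o['position'],o['ee_rot'],o['grip_width'])
for n in ('scene','top'):
    cv2.imwrite(f'pics/{n}1.png',manip.camera(n))
    c=manip.calibration(n);print(n,np.round(c['intrinsics'],2).tolist(),np.round(c['view'],4).tolist())
E
```

```text
0.0 [ 0.18566297 -0.59639187  0.23052536] [ 8.05377825e-01 -5.92761376e-01 -5.88547572e-04 -4.04955762e-04] 0.996434055462775
scene [[518.3, 0.0, 325.46], [0.0, 518.3, 240.62], [0.0, 0.0, 1.0]] [[0.2737, 0.9618, 0.0021, -0.2274], [0.752, -0.2126, -0.6239, -0.358], [-0.5996, 0.1724, -0.7815, 1.3204], [0.0, 0.0, 0.0, 1.0]]
top [[517.7, 0.0, 334.21], [0.0, 517.7, 226.8], [0.0, 0.0, 1.0]] [[-0.0105, -0.9999, -0.0043, 0.1135], [-0.9934, 0.0109, -0.1138, 0.5264], [0.1139, 0.0031, -0.9935, 0.9297], [0.0, 0.0, 0.0, 1.0]]
```

View pics/scene1.png

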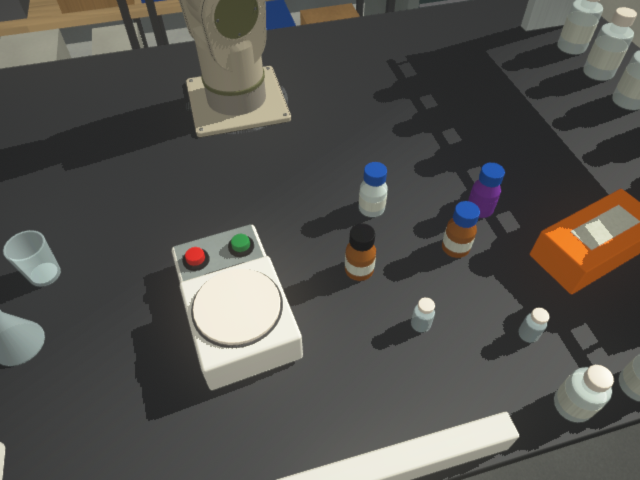

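View pics/top1.png

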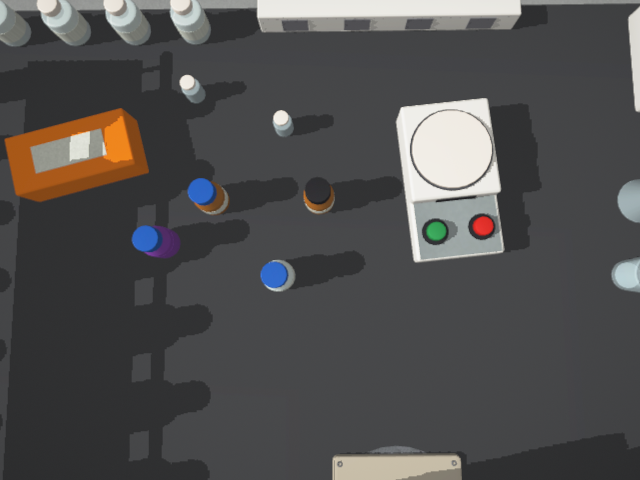

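The scene view shows the target (amber, blue cap) with its cap at about (467,214) and the purple look-alike at (490,175). In the top view the target's cap is at (202,191), the plate at (452,149), green at (436,231) and red at (482,226). I'll enlarge the top view for precise pixels.

```bash
cat > h.py <<'E'
import numpy as np,cv2
from workcell import manip
def back(n,u,v,z,c=None):
    c=c or manip.calibration(n);K=c['intrinsics'];V=np.array(c['view']);R=V[:3,:3];t=V[:3,3]
    o=-R.T@t;d=R.T@np.linalg.inv(K)@[u,v,1];return o+d*(z-o[2])/d[2]
def proj(n,p,c=None):
    c=c or manip.calibration(n);V=np.array(c['view']);q=np.array(c['intrinsics'])@(V[:3,:3]@p+V[:3,3]);return q[:2]/q[2]
E
python3 - <<'E'
from h import *
t=cv2.imread('pics/top1.png');s=cv2.imread('pics/scene1.png')
a=cv2.resize(t[165:225,175:255],None,fx=5,fy=5,interpolation=cv2.INTER_CUBIC)
b=cv2.resize(s[195:265,435:485],(400,300*1) if 0 else None,fx=5,fy=5,interpolation=cv2.INTER_CUBIC)[:300]
c=cv2.resize(t[90:265,385:518],None,fx=3,fy=3,interpolation=cv2.INTER_CUBIC)[:525]
can=np.zeros((600,800,3),np.uint8);can[:300,:400]=a;can[300:600,:250]=b;can[:525,401:800]=c
cv2.imwrite('pics/crop.png',can)
hsv=cv2.cvtColor(t,cv2.COLOR_BGR2HSV)
def cen(lo,hi,box,z,nm):
    x0,x1,y0,y1=box;m=cv2.inRange(hsv,lo,hi)[y0:y1,x0:x1];n,l,st,ce=cv2.connectedComponentsWithStats(m)
    i=1+st[1:,4].argmax();u,v=ce[i]+[x0,y0];print(nm,u,v,st[i],back('top',u,v,z))
cen((50,80,40),(90,255,255),(415,460,210,250),.077,'green')
cen((0,150,100),(8,255,255),(460,505,205,250),.077,'red')
cen((105,120,60),(130,255,255),(180,230,170,220),.106,'cap')
E
```

```text
green 435.8262195121951 230.7378048780488 [ 11  11  21  20 328] [ 0.51326221 -0.07111547  0.077     ]
red 482.67289719626166 225.66666666666666 [ 13  11  21  20 321] [ 0.5213415  -0.15386921  0.077     ]
cap 201.36333333333334 191.10833333333335 [  7   8  29  27 600] [0.58327908 0.3358029  0.106     ]
```

View pics/crop.png

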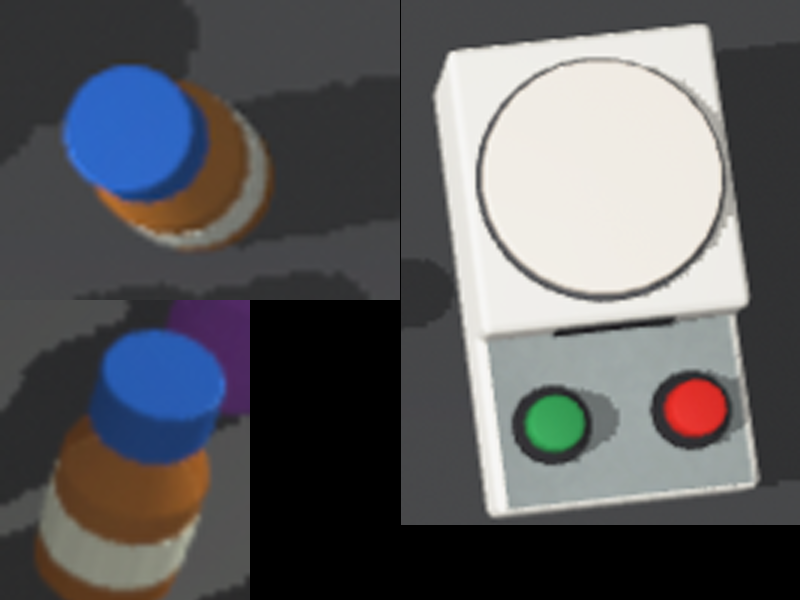

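The crop shows the target's cap disc centred at about (200.2,191.0) in top and (467.2,209.0) in scene. The plate is centred at about (451.7,148.8) in top.

Run:
```python
from h import *
from scipy.spatial.transform import Rotation as R
cap=back('top',200.2,191,.11);cs=back('scene',467.2,209,.11);print('cap',cap,cs)
pl=back('top',451.7,148.8,.095);g=back('top',435.8,230.7,.077);r=back('top',482.7,225.7,.077)
print('plate',pl,g,r)
y=(g-r)[:2];y/=np.linalg.norm(y);x=np.array([y[1],-y[0]]);print('x',x,'yaw',np.degrees(np.arctan2(x[1],x[0])),'plate from buttons',(g+r)[:2]/2+.14*x, 'scene plate px',proj('scene',pl))
print('purple',back('top',146,239,.11),'clear',back('top',274,275,.11),'black',back('top',318,190,.11))
o=manip.get_obs();M=R.from_quat(o['ee_rot']).as_matrix();print(M.round(3),manip.tcp_to_grasp)
```

```text
cap [0.5827383  0.33675151 0.11      ] [0.58624944 0.33691752 0.11      ]
plate [ 0.65582061 -0.10024138  0.095     ] [ 0.51332963 -0.07107155  0.077     ] [ 0.52128188 -0.15391435  0.077     ]
x [0.99542436 0.09555279] yaw 5.483137175461339 plate from buttons [ 0.65666517 -0.09911556] scene plate px [236.05753227 300.91968871]
purple [0.5010868  0.42728437 0.11      ] clear [0.43792149 0.20973669 0.11      ] black [0.58219591 0.13470506 0.11      ]
[[ 0.297 -0.955 -0.   ]
 [-0.955 -0.297  0.001]
 [-0.001  0.    -1.   ]] -0.0187
```

Request:
servo_tool([
  {"travel":[-36.2,-36.9,-2]},
  {"travel":[-36.2,-36.9,-2]},
  {"travel":[-36.2,-36.9,-2]},
  {"travel":[-36.2,-36.9,-2]},
  {"travel":[-36.2,-36.9,-2]},
  {"travel":[-36.2,-36.9,-2]},
  {"travel":[-36.2,-36.9,-2]},
  {"travel":[-36.2,-36.9,-2]},
  {"travel":[-36.2,-36.9,-2]},
  {"travel":[-36.2,-36.9,-2]},
  {"travel":[-36.2,-36.9,-2]},
  {"travel":[-36.2,-36.9,-2]},
], claw=0)

```text
$.moves[0]: bad value
```

Request:
servo_tool([
  {"travel":[-36.2,-36.9,-2],"dr":[0,0,0]},
  {"travel":[-36.2,-36.9,-2],"dr":[0,0,0]},
  {"travel":[-36.2,-36.9,-2],"dr":[0,0,0]},
  {"travel":[-36.2,-36.9,-2],"dr":[0,0,0]},
  {"travel":[-36.2,-36.9,-2],"dr":[0,0,0]},
  {"travel":[-36.2,-36.9,-2],"dr":[0,0,0]},
  {"travel":[-36.2,-36.9,-2],"dr":[0,0,0]},
  {"travel":[-36.2,-36.9,-2],"dr":[0,0,0]},
  {"travel":[-36.2,-36.9,-2],"dr":[0,0,0]},
  {"travel":[-36.2,-36.9,-2],"dr":[0,0,0]},
  {"travel":[-36.2,-36.9,-2],"dr":[0,0,0]},
  {"travel":[-36.2,-36.9,-2],"dr":[0,0,0]},
], claw=0)

```text
clock: 1.6
position: [0.4798, -0.0489, 0.2553]
ee_rot: [0.805, -0.593, 0.0, 0.0]
ft_force: [0.1, -0.8, -0.5]
grip_width: 1.002
```

Request:
servo_tool([
  {"travel":[-42.2,-26.8,0],"dr":[0,0,0]},
  {"travel":[-42.2,-26.8,0],"dr":[0,0,0]},
  {"travel":[-42.2,-26.8,0],"dr":[0,0,0]},
  {"travel":[-42.2,-26.8,0],"dr":[0,0,0]},
  {"travel":[-42.2,-26.8,0],"dr":[0,0,0]},
  {"travel":[-42.2,-26.8,0],"dr":[0,0,0]},
  {"travel":[-42.2,-26.8,0],"dr":[0,0,0]},
  {"travel":[-42.2,-26.8,0],"dr":[0,0,0]},
  {"travel":[0,0,30],"dr":[0,0,0]},
  {"travel":[0,0,0],"dr":[0,0,0]},
])

```text
clock: 2.85
position: [0.5828, 0.3351, 0.2225]
ee_rot: [0.806, -0.592, -0.001, 0.002]
ft_force: [-0.1, -0.9, 0.7]
grip_width: 1.002
```

Run:
```python
from h import *
import json
o=manip.get_obs();print(o['clock'],o['position'],o['ee_rot'],o['joint_pos'])
c=manip.calibration('wrist');i=manip.camera('wrist');cv2.imwrite('pics/w1.png',i)
for z in (.11,.06,0): print(z,proj('wrist',np.array([.5845,.3368,z]),c))
m=cv2.inRange(cv2.cvtColor(i,cv2.COLOR_BGR2HSV),(105,120,60),(130,255,255))
n,l,st,ce=cv2.connectedComponentsWithStats(m);print(st[1:][st[1:,4]>300],ce[1:][st[1:,4]>300])
np.savez('w1.npz',K=c['intrinsics'],V=c['view'])
```

```text
2.85 [0.58282633 0.33510718 0.22247275] [ 0.80560674 -0.59244546 -0.00087593  0.00232103] [-0.06313132  0.56372421 -0.79655766  1.29381676  0.39417703  1.44703143
 -2.09739429]
0.11 [318.87884196 229.04807055]
0.06 [319.14327417 212.4462724 ]
0 [319.37190463 198.09220818]
[[ 292  196   57   58 2548]
 [ 161  249   62   58 2669]
 [ 373  364   49   52 2007]] [[319.84379906 224.87951334]
 [191.43761709 276.98126639]
 [396.53512706 390.04633782]]
```

View pics/w1.png

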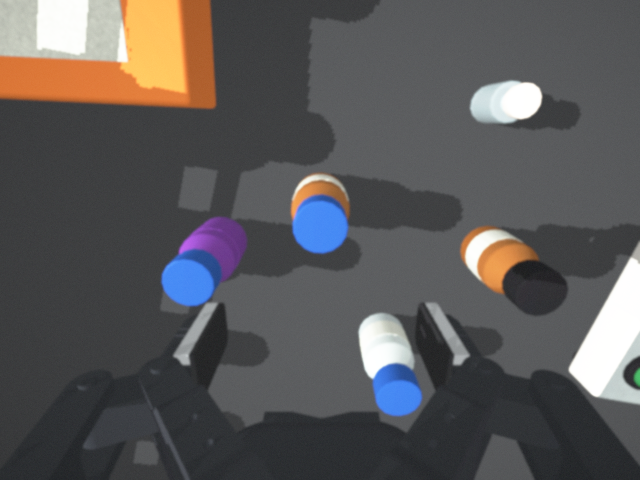

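Run:
```python
from h import *
from scipy.spatial.transform import Rotation as R
d=np.load('w1.npz');c=dict(intrinsics=d['K'],view=d['V'])
p=back('w',320.3,224.8,.11,c);print(p)
o=manip.get_obs();M=R.from_quat(o['ee_rot']).as_matrix();print(M.round(4))
for t in (p,np.array([.584,.3368,.11])): print(1000*M.T@(np.array([t[0],t[1],.076])-o['position']))
```

```text
[0.588248   0.33677312 0.11      ]
[[ 0.2969 -0.9549 -0.002 ]
 [-0.9549 -0.2969 -0.0017]
 [ 0.001   0.0024 -1.    ]]
[ -0.63401362  -5.3875154  148.35882855]
[ -1.9208417   -1.3390274  148.36720783]
```

Request:
servo_tool([
  {"travel":[-1.2,-3.5,30],"dr":[0,0,0]},
  {"travel":[0,0,30],"dr":[0,0,0]},
  {"travel":[0,0,30],"dr":[0,0,0]},
  {"travel":[0,0,25],"dr":[0,0,0]},
  {"travel":[0,0,18],"dr":[0,0,0]},
  {"travel":[0,0,12],"dr":[0,0,0]},
  {"travel":[0,0,0],"dr":[0,0,0]},
  {"travel":[0,0,0],"dr":[0,0,0]},
])

```text
clock: 3.9
position: [0.5873, 0.3382, 0.0813]
ee_rot: [0.805, -0.593, 0.0, -0.001]
ft_force: [0.3, 0.7, 0.6]
grip_width: 0.998
```

Request:
servo_tool([
  {"travel":[0,0,0],"dr":[0,0,0]},
  {"travel":[0,0,0],"dr":[0,0,0]},
  {"travel":[0,0,0],"dr":[0,0,0]},
  {"travel":[0,0,0],"dr":[0,0,0]},
  {"travel":[0,0,0],"dr":[0,0,0]},
  {"travel":[0,0,0],"dr":[0,0,0]},
  {"travel":[0,0,0],"dr":[0,0,0]},
  {"travel":[0,0,0],"dr":[0,0,0]},
], claw=1, squeeze=35)

```text
clock: 4.9
position: [0.5871, 0.338, 0.0808]
ee_rot: [0.805, -0.593, 0.0, -0.0]
ft_force: [0.0, -0.5, 6.1]
grip_width: 0.517
```

Run:
```python
from h import *
o=manip.get_obs();print(o)
a=manip.camera('wrist');b=manip.camera('scene')[130:300,330:560]
b=cv2.resize(b,None,fx=1.7,fy=1.7);can=np.zeros((480,800,3),np.uint8);can[:,:409]=cv2.resize(a,(640,480))[:,115:524];can[:b.shape[0],409:409+b.shape[1]]=b[:,:391];cv2.imwrite('pics/g1.png',can)
```

```text
{'clock': 4.9, 'joint_pos': array([-0.07724731,  0.67809052, -0.74906198,  1.44041292,  0.47489643,
        1.20803471, -2.15324189]), 'joint_velocities': array([-8.90454920e-04, -2.14232188e-04,  1.58643720e-03, -7.88927589e-05,
       -1.70095923e-03, -7.40340955e-04, -7.62848325e-04]), 'tau': array([-4.89919446e-01, -6.88681626e+01, -1.51079679e+01, -3.15079200e+01,
       -4.15378483e-02, -3.33030336e-01, -1.07229277e-02]), 'position': array([0.5871114 , 0.33795841, 0.08082028]), 'ee_rot': array([ 8.05327862e-01, -5.92829545e-01,  2.58058895e-04, -3.15145813e-04]), 'ft_force': array([ 0.02472792, -0.54655976,  6.08643524]), 'torque': array([-0.16759032,  0.12356791,  0.01497655]), 'grip_width': 0.5174981408099618}
```

View pics/g1.png

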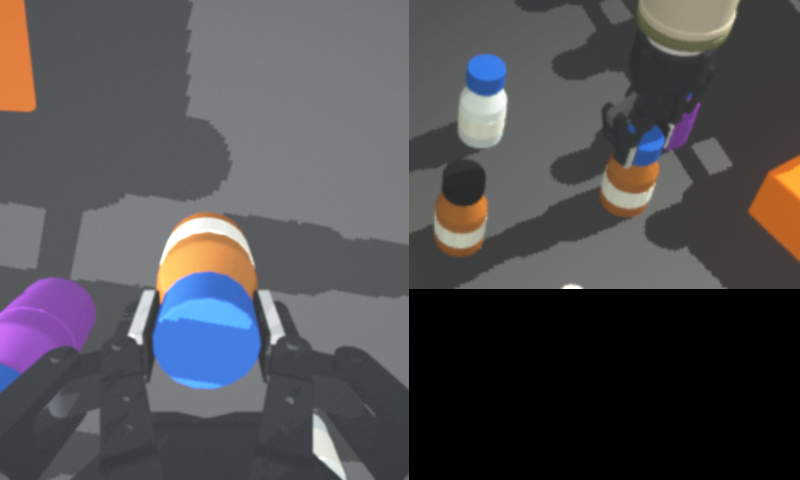

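Grip confirmed: opening 0.517 × 85 = 44 mm, on the blue cap of the amber bottle. Now I'll lift and carry it.

Request:
servo_tool([
  {"travel":[0,0,-8],"dr":[0,0,0]},
  {"travel":[0,0,-20],"dr":[0,0,0]},
  {"travel":[0,0,-30],"dr":[0,0,0]},
  {"travel":[0,0,-30],"dr":[0,0,0]},
  {"travel":[0,0,-30],"dr":[0,0,0]},
  {"travel":[0,0,-22],"dr":[0,0,0]},
  {"travel":[0,0,-10],"dr":[0,0,0]},
  {"travel":[0,0,0],"dr":[0,0,0]},
])

```text
clock: 6.0
position: [0.5869, 0.3381, 0.231]
ee_rot: [0.805, -0.593, 0.0, -0.0]
ft_force: [0.1, 0.3, -2.1]
grip_width: 0.519
```

Request:
servo_tool([
  {"travel":[15,2,0],"dr":[0,0,0]},
  {"travel":[30,5,0],"dr":[0,0,0]},
  {"travel":[45,7,0],"dr":[0,0,0]},
  {"travel":[50,7,0],"dr":[0,0,0]},
  {"travel":[50,7,0],"dr":[0,0,0]},
  {"travel":[50,7,0],"dr":[0,0,0]},
  {"travel":[50,7,0],"dr":[0,0,0]},
  {"travel":[50,7,0],"dr":[0,0,0]},
  {"travel":[45,7,0],"dr":[0,0,0]},
  {"travel":[35,5,0],"dr":[0,0,0]},
  {"travel":[18,3,0],"dr":[0,0,0]},
  {"travel":[0,0,0],"dr":[0,0,0]},
])

```text
clock: 7.5
position: [0.6555, -0.1007, 0.2296]
ee_rot: [0.805, -0.594, -0.0, 0.0]
ft_force: [0.3, 0.8, -1.8]
grip_width: 0.511
```

Run:
```python
from h import *
from scipy.spatial.transform import Rotation as R
o=manip.get_obs();print({k:o[k] for k in('clock','position','ee_rot','ft_force','grip_width')})
M=R.from_quat(o['ee_rot']).as_matrix();print(1000*M.T@(np.array([.656,-.0997,.176])-o['position']))
a=manip.camera('wrist')[:,115:524];b=manip.camera('scene')[130:410,110:340]
b=cv2.resize(b,None,fx=1.7,fy=1.7);can=np.zeros((480,800,3),np.uint8);can[:,:409]=a;can[:b.shape[0],409:409+b.shape[1]]=b[:,:391];cv2.imwrite('pics/g2.png',can)
```

```text
{'clock': 7.5, 'position': array([ 0.65547469, -0.10069771,  0.22957395]), 'ee_rot': array([ 8.04739308e-01, -5.93628130e-01, -4.31021060e-04,  3.21041823e-04]), 'ft_force': array([ 0.3053733 ,  0.81115113, -1.7746889 ]), 'grip_width': 0.5105120722809151}
[-0.78142512 -0.85153194 53.57334858]
```

View pics/g2.png

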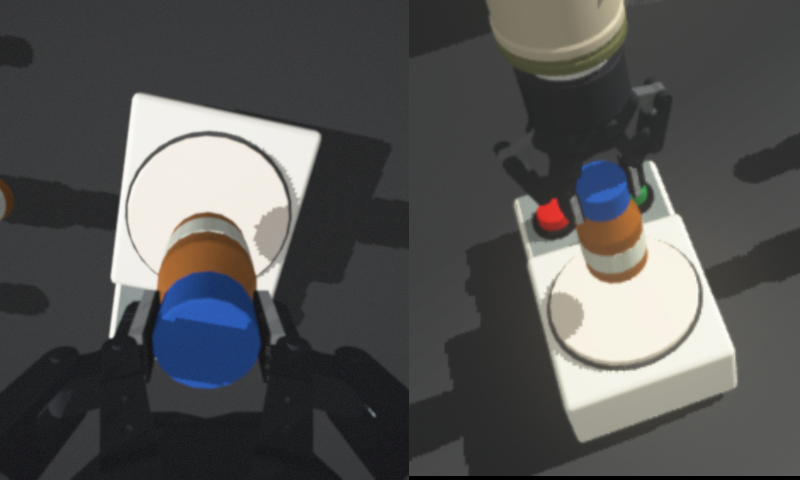

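The bottle hangs upright above the plate. I'll lower it gently.

Request:
servo_tool([
  {"travel":[-0.8,-0.8,12],"dr":[0,0,0]},
  {"travel":[0,0,18],"dr":[0,0,0]},
  {"travel":[0,0,12],"dr":[0,0,0]},
  {"travel":[0,0,6],"dr":[0,0,0]},
  {"travel":[0,0,2],"dr":[0,0,0]},
  {"travel":[0,0,1],"dr":[0,0,0]},
  {"travel":[0,0,0],"dr":[0,0,0]},
])

```text
clock: 8.48
position: [0.6566, -0.0984, 0.1797]
ee_rot: [0.805, -0.593, 0.0, -0.0]
ft_force: [0.5, -0.1, -1.4]
grip_width: 0.512
```

Request:
servo_tool([
  {"travel":[0,0,1],"dr":[0,0,0]},
  {"travel":[0,0,1],"dr":[0,0,0]},
  {"travel":[0,0,1],"dr":[0,0,0]},
  {"travel":[0,0,0],"dr":[0,0,0]},
])

```text
clock: 8.98
position: [0.6564, -0.0984, 0.1762]
ee_rot: [0.805, -0.593, -0.0, 0.0]
ft_force: [-0.4, 0.1, -1.7]
grip_width: 0.515
```

Request:
servo_tool([
  {"travel":[0,0,1],"dr":[0,0,0]},
  {"travel":[0,0,0.5],"dr":[0,0,0]},
  {"travel":[0,0,0],"dr":[0,0,0]},
])

```text
clock: 9.35
position: [0.6568, -0.0983, 0.1758]
ee_rot: [0.805, -0.593, 0.001, -0.0]
ft_force: [-2.6, 0.0, 5.7]
grip_width: 0.511
```

Contact with the plate: the force went from -1.7 to +5.7 N. Releasing.

Request:
servo_tool([
  {"travel":[0,0,0],"dr":[0,0,0]},
  {"travel":[0,0,0],"dr":[0,0,0]},
  {"travel":[0,0,0],"dr":[0,0,0]},
  {"travel":[0,0,0],"dr":[0,0,0]},
  {"travel":[0,0,0],"dr":[0,0,0]},
  {"travel":[0,0,0],"dr":[0,0,0]},
  {"travel":[0,0,0],"dr":[0,0,0]},
  {"travel":[0,0,0],"dr":[0,0,0]},
], claw=0)

```text
clock: 10.35
position: [0.6564, -0.0983, 0.1748]
ee_rot: [0.805, -0.593, 0.0, 0.0]
ft_force: [-0.3, 0.7, -0.1]
grip_width: 1.003
```

Request:
servo_tool([
  {"travel":[0,0,-10],"dr":[0,0,0]},
  {"travel":[0,0,-20],"dr":[0,0,0]},
  {"travel":[0,0,-30],"dr":[0,0,0]},
  {"travel":[0,0,-25],"dr":[0,0,0]},
  {"travel":[0,0,-15],"dr":[0,0,0]},
  {"travel":[0,0,0],"dr":[0,0,0]},
])

```text
clock: 11.1
position: [0.6569, -0.0982, 0.2763]
ee_rot: [0.805, -0.593, 0.001, -0.001]
ft_force: [-0.2, 0.0, -1.2]
grip_width: 0.997
```

Run:
```python
from h import *
o=manip.get_obs();print({k:o[k] for k in('clock','position','ee_rot','ft_force','grip_width','joint_pos')})
c=manip.calibration('wrist');a=manip.camera('wrist')[:,115:524].copy();s=manip.camera('scene');b=s[130:410,110:340]
for z in(.095,.205):print(proj('wrist',np.array([.656,-.0997,z]),c)-[115,0],proj('scene',np.array([.656,-.0997,z])))
b=cv2.resize(b,None,fx=1.7,fy=1.7);can=np.zeros((480,800,3),np.uint8);can[:,:409]=a;can[:b.shape[0],409:409+b.shape[1]]=b[:,:391];cv2.imwrite('pics/g3.png',can)
```

```text
{'clock': 11.1, 'position': array([ 0.65691871, -0.09820382,  0.27634185]), 'ee_rot': array([ 8.05384465e-01, -5.92751639e-01,  1.03137547e-03, -5.42386397e-04]), 'ft_force': array([-0.20588527,  0.01069063, -1.19476483]), 'grip_width': 0.9974722954853712, 'joint_pos': array([ 0.55586023,  0.48988979, -0.71042637,  1.24535562,  0.31299899,
        1.51266079, -1.38044802])}
[206.54047873 211.92740839] [236.40944512 300.93300422]
[206.90160947 253.10187371] [226.35988239 260.39769058]
```

View pics/g3.png

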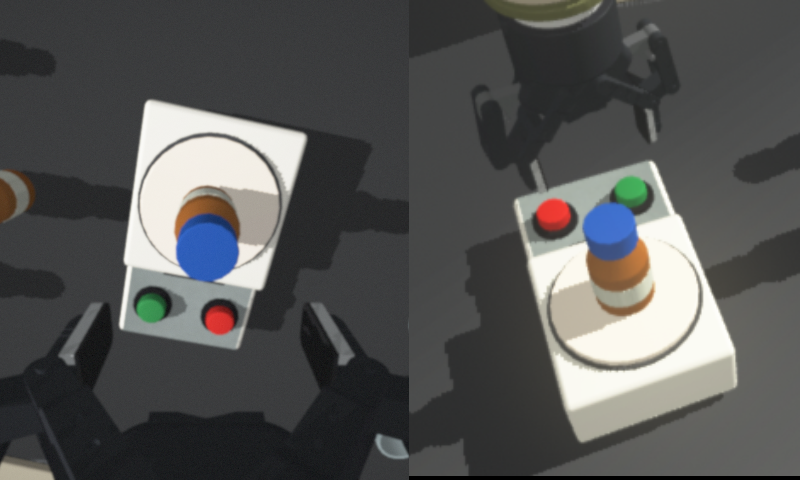

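The bottle stands upright. In scene its cap top is at about (228,258), against (226,260) predicted for the plate centre, so it is off by about 4 mm. Next I'll shut the claw and move above the green switch.

Request:
servo_tool([
  {"travel":[-6,11,0],"dr":[0,0,0]},
  {"travel":[-12,23,0],"dr":[0,0,0]},
  {"travel":[-16,30,0],"dr":[0,0,0]},
  {"travel":[-16,30,0],"dr":[0,0,0]},
  {"travel":[-12,23,0],"dr":[0,0,0]},
  {"travel":[-6.5,12,0],"dr":[0,0,0]},
  {"travel":[0,0,40],"dr":[0,0,0]},
  {"travel":[0,0,50],"dr":[0,0,0]},
  {"travel":[0,0,45],"dr":[0,0,0]},
  {"travel":[0,0,25],"dr":[0,0,0]},
  {"travel":[0,0,10],"dr":[0,0,0]},
  {"travel":[0,0,0],"dr":[0,0,0]},
], claw=1)

```text
clock: 12.7
position: [0.513, -0.0712, 0.1047]
ee_rot: [0.805, -0.593, -0.0, -0.0]
ft_force: [-0.2, 0.3, 1.6]
grip_width: -0.001
```

Run:
```python
from h import *
from scipy.spatial.transform import Rotation as R
o=manip.get_obs();print({k:o[k] for k in('clock','position','ee_rot','ft_force','grip_width')})
M=R.from_quat(o['ee_rot']).as_matrix();print(1000*M.T@(np.array([.5133,-.0711,.077])-o['position']))
a=manip.camera('wrist')[:,115:524].copy();s=manip.camera('scene');b=s[130:410,110:340]
b=cv2.resize(b,None,fx=1.7,fy=1.7);can=np.zeros((480,800,3),np.uint8);can[:,:409]=a;can[:b.shape[0],409:409+b.shape[1]]=b[:,:391];cv2.imwrite('pics/g4.png',can)
```

```text
{'clock': 12.7, 'position': array([ 0.5129501 , -0.07118987,  0.10468948]), 'ee_rot': array([ 8.05392146e-01, -5.92742245e-01, -3.46854991e-04, -4.41589320e-05]), 'ft_force': array([-0.17210629,  0.32897433,  1.64057555]), 'grip_width': -0.0007424758918777097}
[ 0.03514108 -0.37021143 27.68934316]
```

View pics/g4.png

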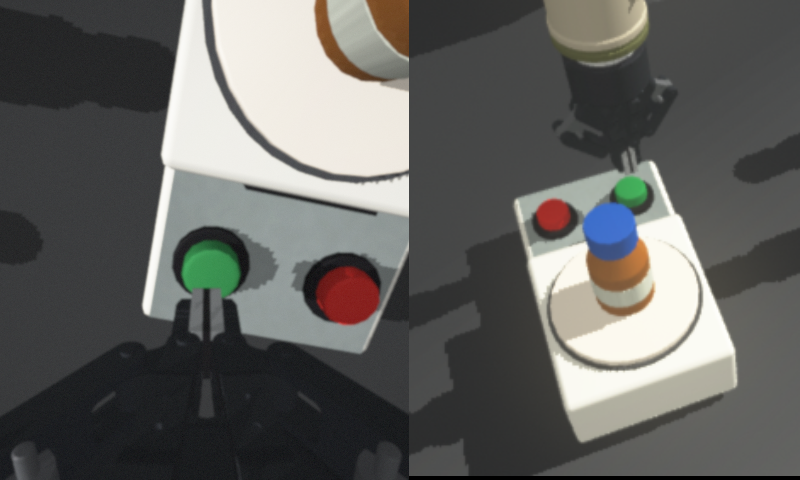

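The finger tips are centred over green, about 28 mm above it, and red is clear to the side. Descending.

Request:
servo_tool([
  {"travel":[0,0,12],"dr":[0,0,0]},
  {"travel":[0,0,8],"dr":[0,0,0]},
  {"travel":[0,0,4],"dr":[0,0,0]},
  {"travel":[0,0,2],"dr":[0,0,0]},
  {"travel":[0,0,1.5],"dr":[0,0,0]},
  {"travel":[0,0,1],"dr":[0,0,0]},
  {"travel":[0,0,0],"dr":[0,0,0]},
])

```text
clock: 13.68
position: [0.513, -0.0713, 0.0766]
ee_rot: [0.805, -0.593, 0.0, 0.0]
ft_force: [-0.9, 0.2, 4.5]
grip_width: -0.001
```

Request:
servo_tool([
  {"travel":[0,0,1],"dr":[0,0,0]},
  {"travel":[0,0,1],"dr":[0,0,0]},
  {"travel":[0,0,1],"dr":[0,0,0]},
  {"travel":[0,0,1],"dr":[0,0,0]},
  {"travel":[0,0,1],"dr":[0,0,0]},
  {"travel":[0,0,1],"dr":[0,0,0]},
  {"travel":[0,0,0],"dr":[0,0,0]},
])

```text
clock: 14.55
position: [0.5129, -0.0713, 0.0702]
ee_rot: [0.805, -0.593, -0.0, 0.0]
ft_force: [-0.0, 0.3, 1.1]
grip_width: 0.002
```

Request:
servo_tool([
  {"travel":[0,0,0.7],"dr":[0,0,0]},
  {"travel":[0,0,0.5],"dr":[0,0,0]},
  {"travel":[0,0,0],"dr":[0,0,0]},
])

```text
clock: 14.92
position: [0.513, -0.0713, 0.07]
ee_rot: [0.805, -0.593, 0.0, 0.0]
ft_force: [-5.4, 0.5, 13.1]
grip_width: -0.001
```

Firm stop at full travel (13 N). Retreating and checking.

Request:
servo_tool([
  {"travel":[0,0,-4],"dr":[0,0,0]},
  {"travel":[0,0,-15],"dr":[0,0,0]},
  {"travel":[0,0,-40],"dr":[0,0,0]},
  {"travel":[0,0,-50],"dr":[0,0,0]},
  {"travel":[0,30,-40],"dr":[0,0,0]},
  {"travel":[0,30,0],"dr":[0,0,0]},
  {"travel":[0,0,0],"dr":[0,0,0]},
  {"travel":[0,0,0],"dr":[0,0,0]},
])

```text
clock: 15.92
position: [0.456, -0.089, 0.2186]
ee_rot: [0.805, -0.593, 0.0, -0.0]
ft_force: [0.7, 0.4, -0.2]
grip_width: -0.001
```

Run:
```python
from h import *
o=manip.get_obs();print({k:o[k] for k in('clock','position','ft_force')})
a=manip.camera('wrist')[:,115:524].copy();s=manip.camera('scene');b=s[130:410,110:340]
b=cv2.resize(b,None,fx=1.7,fy=1.7);can=np.zeros((480,800,3),np.uint8);can[:,:409]=a;can[:b.shape[0],409:409+b.shape[1]]=b[:,:391];cv2.imwrite('pics/g5.png',can)
```

```text
{'clock': 15.925, 'position': array([ 0.45597731, -0.08899445,  0.21860277]), 'ft_force': array([ 0.68486952,  0.39008867, -0.15562905])}
```

View pics/g5.png

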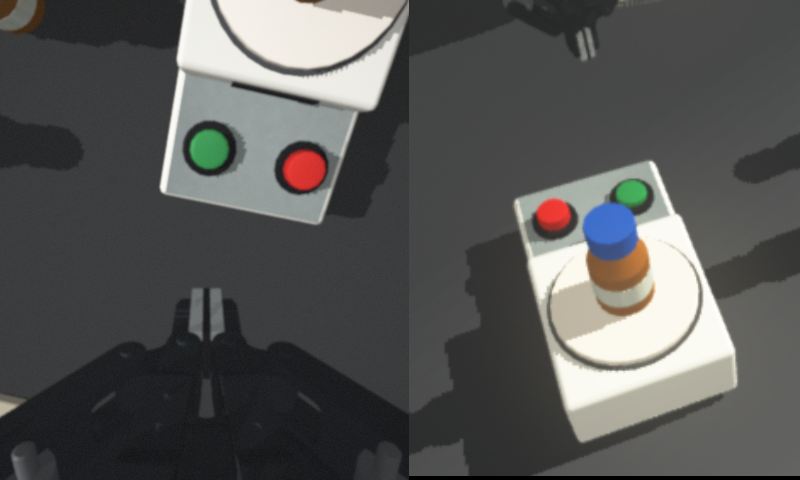

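The green button at about (632,194) sits lower than red at (553,215) and shows a full collar ring, so it is latched down. Red is up, the bottle is upright, and the arm is clear. Handing in.

```bash
python3 -c "
from workcell import manip
print(manip.hand_in())"
```

```text
the job is handed in; nothing more can be done
None
```

I placed the amber bottle with the blue cap on the stirrer's plate, pressed the green start switch until it latched, and handed the job in at about 16 s. The hand-in gives no verdict, so these are my own last checks:

- **Bottle:** I lowered it in 1 mm and smaller steps until it touched the plate, with about 6 N of contact force, then let go. After release it stood upright, about 4 mm from the middle by the scene camera. It looked the same in the last picture.
- **Start switch:** The force rose to 4.5 N and fell to about 1 N as the switch snapped through. It then met a firm stop at full travel (13 N). In the last picture green stays down, lower than red.
- **Red button and arm:** Red was not touched and is up, and the robot is clear of everything.

The only disagreement was in locating the cap before the grasp: the top and wrist cameras differed by about 5 mm along the pads. I went in between, and the grip closed properly on the cap at about 44 mm.

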